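Seat a relief board on the casting bed's pins

TASK

The plywood board with the soft foam relief is lying loose on the step of the casting bed. Push it by its edges, without picking it up, until its two holes drop over the bed's two locating pins and it sits fully down and flat, then move clear. Push gently, do not touch the foam relief, and leave everything else lying where it is.

Things in the scene. Friction and masses are not known exactly. Their poses are not given: they have to be found in the camera images.
- bed: Fixed casting bed with a grey laminate base, yaw up to 0.3 rad. Origin on the table under the middle of the place where the board will sit; z up. Base: x -100 to +85, y -175 to +238 mm. Its low flat part, the nest (y below +93 mm), is 12 mm above the table. A thin dark line scribed across the nest at y = -30 mm marks the pins' line.
- step_edge (a point): Middle of the upper edge of the bed's raised wooden loading step, at x 0, y +93 mm in the bed's frame. The step covers y = +93 to +238 mm and is level, 20 mm above the table, 8 mm above the nest.
- fence_mid (a point): Point on the face of the aluminium fence that runs along the whole far side of the bed, at x +65, y 0 mm in the bed's frame, at the top edge (35 mm above the table). The face looks to the bed's -x. With the board flat against the fence its holes are in line with the pins in x, and it then only has to slide towards the bed's -y.
- pin_far (a point): Top of the fixed steel pin nearer the fence, at x +32, y -30 mm in the bed's frame: 12 mm diameter, 8 mm above the nest, upper 3 mm tapered to 7 mm. Its top is level with the step, so the unseated board rests on step and pin tops and hides the pins. A board pushed clear of the step drops its +y end a little before the holes fall over the pins.
- pin_near (a point): Top of the other, identical locating pin, at x -32, y -30 mm in the bed's frame.
- board: Loose plywood board, 130 (x) x 180 (y) x 18 mm, about 0.3 kg with relief; 1 to 4 N slides it. Origin: middle of its underside, z up. Starts level, 20 mm above the table, within 0.1 rad of the bed's yaw, its origin 13 to 22 mm to -x and 28 to 44 mm to +y of the bed's. Seated: right above the bed's origin, 12 mm above the table. Two 16 mm through holes at x +32 and -32, both y -30 mm.
- hole_far (a point): Centre of the hole nearer the fence, at the top face of the board; goes over pin_far.
- hole_near (a point): Centre of the other hole, at the top face; goes over pin_near.
- relief: Soft white foam relief glued to the top of the board, 70 x 70 mm and 29 mm high with a round rosette, its middle at x 0, y +30 mm of the board, so 25 mm of board stays bare at the +y edge and 30 mm at the two long edges. Origin: middle of its underside. Not to be touched.
- tape: Bystander: roll of yellow tape lying flat on the nest near the bed's -y end, 52 mm diameter, 22 mm high; origin under its middle.
- offcut: Bystander: small wooden block on the step, near its +y end, 45 x 30 x 24 mm; origin under its middle.
- spatula_wide: Bystander: wooden modelling spatula lying on the table beyond the fence, 195 mm long, 9 mm thick; origin under its handle's middle.
- spatula_narrow: Bystander: a second, narrower modelling spatula lying beyond the first.
- bowl: Bystander: steel bowl on the table off the bed's -y end, 130 mm across, 60 mm high; origin under its middle.
- remote: Bystander: black remote control lying on the table near the robot's right, 45 x 150 x 16 mm; origin under its middle.
- jar: Bystander: closed glass jar on the table at the robot's left, 60 mm diameter, 90 mm high; origin under its middle.

How it is judged:
By the outcome, as a careful person would: the job done as asked, in the order asked, and still so for the second after the job is handed in, with the robot touching nothing.
It also fails if it takes over 58 s, if anything falls off the work surface, if the arm or the gripper's body presses on something with over 40 N, if the wrist force passes 120 N, or if a joint passes its speed limit or range.

ROBOT

A 6-joint arm with a two-finger parallel gripper is mounted at the origin on the work surface. World frame = base frame: x ahead of the robot, y to its left, z up, the work surface at z = 0. Lengths are in m, angles in degrees, forces in N, time in s.
With the tool pointing down it reaches from about 0.35 to 0.875 m from the base axis. Payload 4.2 kg.
Tool frame: the origin (TCP) lies on the centre line of the jaws, within the pads' length; the fingertips stand 19 mm ahead of it and the grasp point (between the pads) is the TCP; x points along the fingers, y is the direction in which the jaws open and shut, and the axes are right-handed (so a half turn about x gives the same grasp; the last joint's range is limited). The gripper opens to 87 mm and grips with 3 to 60 N. Pads are 19 mm wide; open, the fingers measure 117 mm over their backs; the gripper's body (75 mm by 190 mm) begins 51 mm behind the grasp point.
Start: joints at [-58.637, 22.042, 0.453, 0, -68.411, -14.817], TCP at [0.178, -0.599, 0.242] pointing down, gripper open.
Joint ranges: [-179.83, 179.83], [-69.29, 118.12], [-61.27, 80.66], [-181.25, 117.63], [-171.15, -9.14], [-177.46, 177.46]. Speed limits (degrees/s): [159.86, 159.86, 180, 180, 180, 180].

INTERFACE

Orientations are given as a 3x3 rotation matrix whose columns are the frame's x, y, z axes.
In Python, from station import r, viewer, job, spotter gives the robot as it stands.
- The arm moves only by the tool play_rows, never from a script. Its argument "commands" is a list of rows, each an object of numbers: "fingers": the gripper command: -1 is fully open, 1 is shut, values between are in proportion; "tx", "ty", "tz": the shift along the tool's x, y, z normalised to -1 to 1, where 1 is 750 mm; "ax", "ay", "az": the turn, a rotation vector about the tool's x, y, z normalised to -1 to 1, where 1 is pi rad. In form: [{"fingers": .., "tx": .., "ty": .., "tz": .., "ax": .., "ay": .., "az": ..}, ...]. A call has 1 to 5 rows; each row is the pose to reach, as a shift and turn from the pose commanded when the call began, along the tool's axes at that moment, turning the shorter way round; what a row does not reach only later rows make up. A row lasts 1/12 s, in which the tool goes at most 41.7 mm and 7.16 degrees, less where a joint would pass 70% of its speed; a pose out of reach is approached as far as the arm can. A call with a number of a shift or a turn outside -1 to 1 is refused whole. A call with a gripper value outside its range is refused whole. The fingers move at their own pace and stop on an object; the grip force is fixed at half the most. Time passes only in rows, so rows that repeat a pose let the fingers close. It gives the time, the measured TCP pose, the force and the opening at its end, in the units of the state.
- r.sense(): the state, without advancing time (a new reading comes with each control period).
- viewer.capture(name): name is "side" or "top"; returns a dict with "image" (400x640x3 uint8, red, green, blue), "fx", "fy", "cx", "cy" (pixels), "dist" ([k1, k2, p1, p2, k3] as OpenCV has them; the pictures are not rectified), "R" (3x3) and "t" (3): a world point X has camera coordinates R X + t. Camera axes: x right, y down, z forward; pixel columns grow to the right and rows downward; lengths in m; the calibration is good to about 2 mm. A picture is of the moment at which its call begins. There is no depth.
- job.finish_job(): hands the job in, once; it reports no verdict.
Trained networks look in a picture, given as the dict that the camera call returned (one of the last four; its "shot" number tells which), for a name from the list of things; names that differ only in an ending like _2 or _b are one class to them, and where a whole thing is asked for, a point or a joint stands for the part that bears it (a point fixed in the world has none). Each returns a list of dicts, best first, with "score" (0 to 1); they miss things now and then, are a little off and sometimes report something else, mostly with a low value. They report only what shows in the picture. A call takes as long as a camera call.
- spotter.find_in(name, picture): "uv" ([column, row] in pixels, amid what is visible of it).
- spotter.silhouettes(name, picture): "region" (400x640 bool, what is visible of it) and "uv" ([column, row] in pixels, amid what is visible of it).
The state is a dict: "time_s": time; "joints": joint angles; "joint_velocities": joint speeds; "effort": joint torques, N m; "tcp_pos": TCP position; "ee_rot": TCP orientation; "wrist_force": force on the tool from outside, world axes, zero at the start; "moment": the same for the moment, N m; "gripper_width": opening from 0.0 (shut) to 1.0 (fully open).
Only numpy, scipy, OpenCV 4.12 (cv2) and the standard library are available. Lean on these libraries where they do the work, as an engineer would, in place of code of your own. Each camera call takes 0.05 s, during which the arm holds its last target. There are 200 camera calls.

## Working session

There is one attempt and no reset: what is moved stays moved. The work goes in short steps, Python scripts to look and compute and a tool call to move; the robot and the scene stay as the last step left them, time stands still between calls to the robot, and variables do not carry over. Pictures are saved under pics/ and viewed, about 8 in all and at most 12, crops included, and the job is handed in when it is done.

Besides the shell and the picture viewer there is one more tool, called after "Call:" by a JSON object that holds its "name" and its "arguments", one argument or row to a line. play_rows: Moves the arm, as the interface text tells. Its arguments: {"type":"object","properties":{"commands":{"type":"array"}},"required":["commands"]}

```bash
ls; mkdir -p pics; cat > h.py <<'E'
import numpy as np, cv2
from station import r, viewer, job, spotter
def K(p): return np.array([[p['fx'],0,p['cx']],[0,p['fy'],p['cy']],[0,0,1.]])
def ray(p,uv):
    n=cv2.undistortPoints(np.array([[uv]],float),K(p),np.array(p['dist'],float))[0,0]
    R=np.array(p['R']);t=np.array(p['t']); return -R.T@t, R.T@np.array([n[0],n[1],1])
def atz(p,uv,z):
    o,d=ray(p,uv); return o+d*(z-o[2])/d[2]
def proj(p,X):
    return cv2.projectPoints(np.array(X,float).reshape(-1,3),cv2.Rodrigues(np.array(p['R'],float))[0],np.array(p['t'],float),K(p),np.array(p['dist'],float))[0][:,0]
def save(p,n,box=None,s=1):
    im=p['image'][:,:,::-1]
    if box: im=im[box[1]:box[3],box[0]:box[2]]
    cv2.imwrite('pics/'+n,cv2.resize(im,None,fx=s,fy=s,interpolation=cv2.INTER_CUBIC))
E
python3 - <<'E'
from h import *
np.set_printoptions(precision=4,suppress=True)
s=r.sense();print(s)
Z=dict(step_edge=.02,fence_mid=.035,pin_far=.02,pin_near=.02,board=.038,hole_far=.038,hole_near=.038,relief=.06,tape=.034,offcut=.04,bed=.012)
for c in ('top','side'):
    p=viewer.capture(c);save(p,c+'0.png');print(c,-np.array(p['R']).T@p['t'],p['fx'])
    for k,z in Z.items():
        for d in spotter.find_in(k,p)[:2]: print(k,round(d['score'],2),np.array(d['uv']),atz(p,d['uv'],z))
E
```

```text
pics
{'time_s': 0.0, 'joints': array([-58.6364,  22.092 ,   0.3809,  -0.0297, -68.4088, -14.8155]), 'joint_velocities': array([-0.0025, -0.1235, -0.0056,  0.0282, -0.0417, -0.0714]), 'effort': array([  0.0009, -39.0663,  18.7402,   4.2198,   0.011 ,  -0.0002]), 'tcp_pos': array([ 0.1779, -0.5986,  0.2405]), 'ee_rot': array([[-0.0007, -0.2846,  0.9586],
       [ 0.002 ,  0.9586,  0.2846],
       [-1.    ,  0.0021, -0.0001]]), 'wrist_force': array([0.5868, 0.947 , 0.2142]), 'moment': array([ 0.0405, -0.042 , -0.0292]), 'gripper_width': 0.99819152024094}
top [0.2143 0.0105 1.4593] 451.15132857425294
step_edge 0.71 [358.4 195.5] [ 0.5629 -0.082   0.02  ]
step_edge 0.15 [442.6 299.6] [ 0.249  -0.3661  0.02  ]
fence_mid 0.57 [301.2 170.1] [0.6302 0.1114 0.035 ]
pin_far 0.6 [361.4 194.9] [ 0.5657 -0.0917  0.02  ]
pin_far 0.32 [388.7 161.5] [ 0.687  -0.1757  0.02  ]
pin_near 0.96 [358.7 192.5] [ 0.5731 -0.0824  0.02  ]
pin_near 0.48 [341.8 196.2] [ 0.5563 -0.0279  0.02  ]
board 0.8 [354.4 198.5] [ 0.5476 -0.0686  0.038 ]
hole_far 0.94 [353.5 201.6] [ 0.5371 -0.0663  0.038 ]
hole_near 0.69 [3
[... 239 characters left out ...]
edge 0.63 [311.  214.1] [0.5503 0.0312 0.02  ]
fence_mid 0.76 [309.2 215.8] [0.5443 0.0516 0.035 ]
pin_far 0.74 [310.2 214. ] [0.5524 0.0318 0.02  ]
pin_far 0.5 [274.7 220.9] [0.6247 0.0964 0.02  ]
pin_near 0.86 [307.9 217.5] [0.5517 0.0461 0.02  ]
board 0.74 [325.7 194.6] [ 0.5406 -0.0375  0.038 ]
hole_far 0.97 [324.7 193. ] [ 0.546 -0.042  0.038]
hole_near 0.69 [329.6 190.5] [ 0.5384 -0.057   0.038 ]
relief 0.71 [322.4 195.2] [ 0.5368 -0.0108  0.06  ]
relief 0.68 [271.8 220.7] [0.6093 0.1306 0.06  ]
tape 0.69 [370.8 166.8] [ 0.4782 -0.2044  0.034 ]
offcut 0.69 [272.7 221.4] [0.6172 0.116  0.04  ]
bed 0.79 [305.7 215. ] [0.5654 0.0337 0.012 ]
bed 0.32 [326.6 193.2] [ 0.5535 -0.0682  0.012 ]
```

```bash
python3 - <<'E'
from h import *
p=viewer.capture('top');save(p,'t1.png',(260,120,460,270),4)
p=viewer.capture('side');save(p,'s1.png',(210,110,410,260),4)
E
```

```text
(no output)
```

View pics/top0.png

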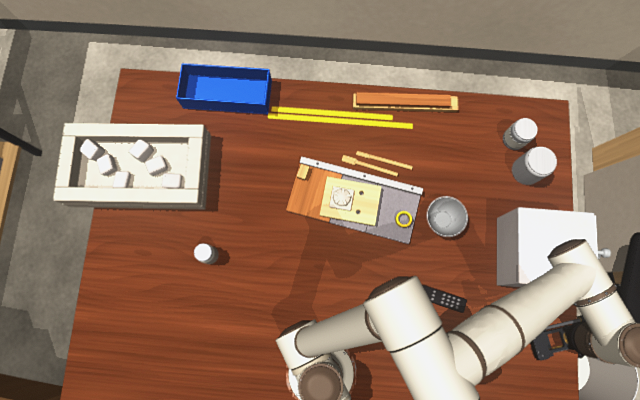

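View pics/t1.png

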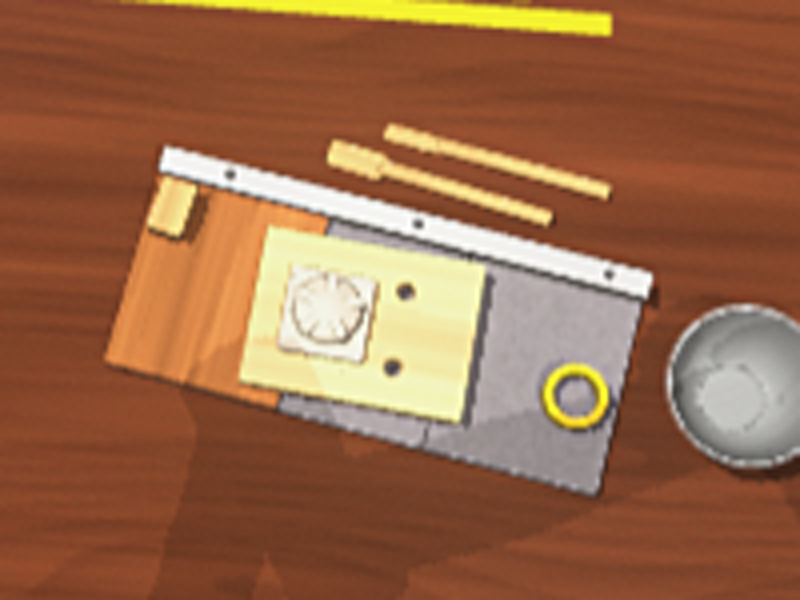

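View pics/s1.png

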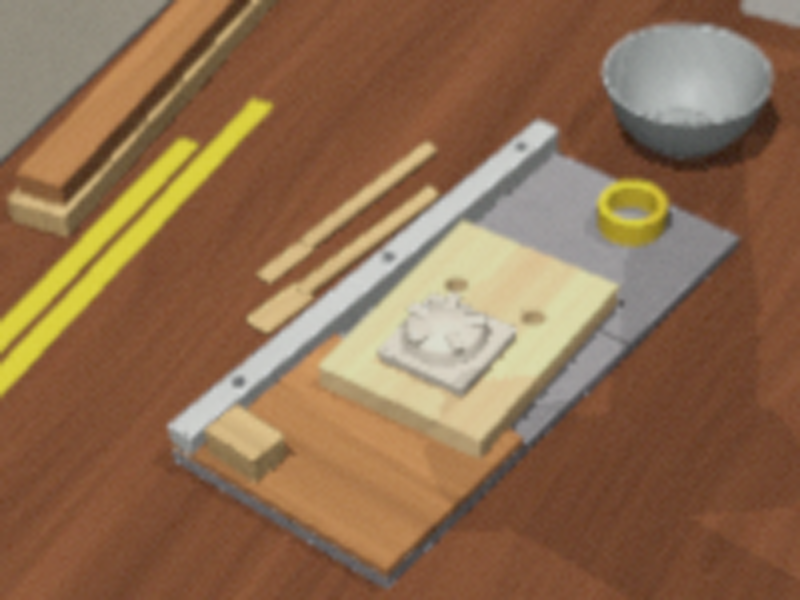

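The board lies to the nest's near side, slightly twisted, with holes at crop (405,292) and (392,367) in the top view. Nothing is in the way of the near edge or the +y edge. Next I'll fit the bed and board poses from the corners in both views.

```bash
cat > fit.py <<'E'
from h import *
from scipy.optimize import least_squares
def fit(cams,pts,x0):
    # pts: (cam, uv, xyz object mm, z in world)
    def f(q):
        c,s=np.cos(q[2]),np.sin(q[2]);o=[]
        for cam,uv,P in pts:
            P=np.array(P)/1000.;o.append(proj(cams[cam],[q[0]+c*P[0]-s*P[1],q[1]+s*P[0]+c*P[1],P[2]])[0]-uv)
        return np.ravel(o)
    a=least_squares(f,x0,loss='soft_l1');return a.x,f(a.x).reshape(-1,2)
def rel(bd,bo):
    d=np.array(bo[:2])-bd[:2];c,s=np.cos(bd[2]),np.sin(bd[2])
    return np.array([c*d[0]+s*d[1],-s*d[0]+c*d[1]])*1000,bo[2]-bd[2]
E
python3 - <<'E'
from fit import *
np.set_printoptions(precision=4,suppress=True)
T=viewer.capture('top');S=viewer.capture('side');c={'T':T,'S':S}
t=lambda x,y:np.array([(x+.5)/4-.5+260,(y+.5)/4-.5+120])
s=lambda x,y:np.array([(x+.5)/4-.5+210,(y+.5)/4-.5+110])
bed=[('T',t(105,362),(-100,238,20)),('T',t(600,493),(-100,-175,12)),('T',t(280,408),(-100,93,20)),('T',t(425,440),(-100,-30,12)),
('S',s(388,570),(-100,238,20)),('S',s(738,240),(-100,-175,12)),('S',s(522,438),(-100,93,20))]
bo=[('T',t(268,226),(65,90,38)),('T',t(488,265),(65,-90,38)),('T',t(465,422),(-65,-90,38)),('T',t(240,382),(-65,90,38)),('T',t(405,292),(32,-30,38)),('T',t(392,367),(-32,-30,38)),
('S',s(465,222),(65,-90,38)),('S',s(617,290),(-65,-90,38)),('S',s(480,440),(-65,90,38)),('S',s(322,372),(65,90,38)),('S',s(457,286),(32,-30,38)),('S',s(533,317),(-32,-30,38))]
for cam in ('T','S','TS'):
    a,ra=fit(c,[x for x in bed if x[0] in cam],[.55,-.08,-.2]);b,rb=fit(c,[x for x in bo if x[0] in cam],[.55,-.06,-.2])
    print(cam,a,b,rel(a,b));
    if cam=='TS':print(ra,rb)
np.savez('p.npz',bed=a,board=b)
E
```

```text
T [ 0.552  -0.1025 -0.1783] [ 0.5404 -0.0568 -0.0998] (array([-19.4809,  42.885 ]), np.float64(0.07850318711090859))
S [ 0.5523 -0.0972 -0.1866] [ 0.5419 -0.0515 -0.1059] (array([-18.6965,  42.9969]), np.float64(0.08069146094252456))
TS [ 0.5528 -0.1006 -0.1817] [ 0.5415 -0.0545 -0.1035] (array([-19.3864,  43.3018]), np.float64(0.07812699668196905))
[[-0.3167 -0.5689]
 [-0.7413 -0.6188]
 [-1.0061 -0.7975]
 [-0.5969  1.2326]
 [ 0.4306 -0.5191]
 [ 0.2214 -1.6382]
 [ 1.0021 -0.8951]] [[-0.5243 -0.0883]
 [-1.0752 -0.1896]
 [-1.5949 -0.6465]
 [-0.7696 -0.6466]
 [-0.1728 -0.4837]
 [-0.1707 -0.1913]
 [ 0.1235 -0.3597]
 [ 0.9995 -1.4314]
 [ 0.9871  0.0786]
 [-0.0809 -1.525 ]
 [ 0.462  -0.6921]
 [ 0.8658 -0.1964]]
```

```bash
cat > go.py <<'E'
from fit import *
from scipy.spatial.transform import Rotation as Ro
import sys
np.set_printoptions(precision=4,suppress=True)
bed=np.load('p.npz')['bed']
def go(x,y,z,yaw): # bed-frame TCP mm (z world mm), tool z yaw relative to bed ex (deg)
    s=r.sense();c,n=np.cos(bed[2]),np.sin(bed[2])
    P=np.array([bed[0]+(c*x-n*y)/1e3,bed[1]+(n*x+c*y)/1e3,z/1e3]);a=bed[2]+np.radians(yaw)
    tz=np.array([np.cos(a),np.sin(a),0]);tx=np.array([0,0,-1.]);Rt=np.c_[tx,np.cross(tz,tx),tz]
    R0=s['ee_rot'];d=R0.T@(P-s['tcp_pos']);rv=Ro.from_matrix(R0.T@Rt).as_rotvec()
    print('target',P,'t',d/.75,'a',rv/np.pi);st()
def st():
    s=r.sense();c,n=np.cos(bed[2]),np.sin(bed[2]);d=s['tcp_pos'][:2]-bed[:2];w=s['wrist_force']
    print('t',s['time_s'],'bed xy',np.array([c*d[0]+n*d[1],-n*d[0]+c*d[1]])*1e3,'z',s['tcp_pos'][2]*1e3,'yaw',np.degrees(np.arctan2(s['ee_rot'][1,2],s['ee_rot'][0,2])-bed[2]),'F bed',c*w[0]+n*w[1],-n*w[0]+c*w[1],w[2])
if __name__=='__main__': go(*map(float,sys.argv[1:]))
E
python3 go.py -122 43 150 0
```

```text
target [ 0.4406 -0.0362  0.15  ] t [0.1221 0.6197 0.5493] a [ 0.1497 -0.     -0.    ]
t 1.4 bed xy [-278.5419 -558.034 ] z 241.54235262558316 yaw 26.953945372178836 F bed 1.0229434625789904 -0.12233943232421485 0.1860679137251947
```

Call:
{"name": "play_rows", "arguments": {
  "commands": [
    {"fingers":-1,"tx":0,"ty":0.27,"tz":0,"ax":0,"ay":0,"az":0},
    {"fingers":-1,"tx":0,"ty":0.27,"tz":0.05,"ax":0.05,"ay":0,"az":0},
    {"fingers":-1,"tx":0,"ty":0.27,"tz":0.1,"ax":0.15,"ay":0,"az":0},
    {"fingers":-1,"tx":0,"ty":0.27,"tz":0.1,"ax":0.15,"ay":0,"az":0},
    {"fingers":-1,"tx":0,"ty":0.27,"tz":0.1,"ax":0.15,"ay":0,"az":0}
  ]
}}

```text
time_s: 1.82
tcp_pos: [0.1886, -0.3983, 0.2415]
ee_rot: [[0.0, 0.186, 0.983], [-0.0, 0.983, -0.186], [-1.0, -0.0, 0.0]]
wrist_force: [1.5, 0.5, 0.7]
gripper_width: 1.002
```

```bash
python3 go.py -122 43 150 0
```

```text
target [ 0.4406 -0.0362  0.15  ] t [0.1219 0.5368 0.2404] a [-0.0016  0.0001  0.0001]
t 1.8167 bed xy [-304.3842 -358.6765] z 241.53811693759653 yaw -0.29305836048926137 F bed 1.3808289129093767 0.7620637271242579 0.7452073971714712
```

Call:
{"name": "play_rows", "arguments": {
  "commands": [
    {"fingers":-1,"tx":0,"ty":0.05,"tz":0.05,"ax":0,"ay":0,"az":0},
    {"fingers":-1,"tx":0,"ty":0.09,"tz":0.09,"ax":0,"ay":0,"az":0},
    {"fingers":-1,"tx":0,"ty":0.13,"tz":0.13,"ax":0,"ay":0,"az":0},
    {"fingers":-1,"tx":0,"ty":0.17,"tz":0.17,"ax":0,"ay":0,"az":0},
    {"fingers":-1,"tx":0,"ty":0.21,"tz":0.21,"ax":0,"ay":0,"az":0}
  ]
}}

```text
time_s: 2.23
tcp_pos: [0.3615, -0.2796, 0.2423]
ee_rot: [[0.001, 0.179, 0.984], [-0.001, 0.984, -0.179], [-1.0, -0.0, 0.002]]
wrist_force: [0.9, -1.6, -0.4]
gripper_width: 1.0
```

Call:
{"name": "play_rows", "arguments": {
  "commands": [
    {"fingers":-1,"tx":0,"ty":0.3,"tz":0,"ax":0,"ay":0,"az":0},
    {"fingers":-1,"tx":0,"ty":0.3,"tz":0,"ax":0,"ay":0,"az":0},
    {"fingers":-1,"tx":0,"ty":0.3,"tz":0,"ax":0,"ay":0,"az":0},
    {"fingers":-1,"tx":0,"ty":0.3,"tz":0,"ax":0,"ay":0,"az":0},
    {"fingers":-1,"tx":0,"ty":0.3,"tz":0,"ax":0,"ay":0,"az":0}
  ]
}}

```text
time_s: 2.65
tcp_pos: [0.3974, -0.0743, 0.242]
ee_rot: [[0.001, 0.179, 0.984], [0.0, 0.984, -0.179], [-1.0, 0.0, 0.001]]
wrist_force: [1.0, -0.4, -0.3]
gripper_width: 1.001
```

```bash
python3 go.py -122 43 150 0
```

```text
target [ 0.4406 -0.0362  0.15  ] t [0.1228 0.0602 0.0474] a [ 0.0006  0.0004 -0.0001]
t 2.65 bed xy [-157.5912   -2.2386] z 242.01206552782267 yaw 0.10647039964613059 F bed 1.0788030688688157 -0.18944180435565336 -0.3324640576518892
```

Call:
{"name": "play_rows", "arguments": {
  "commands": [
    {"fingers":-1,"tx":0.05,"ty":0.06,"tz":0.0,"ax":0,"ay":0,"az":0},
    {"fingers":-1,"tx":0.1,"ty":0.06,"tz":0.04,"ax":0,"ay":0,"az":0},
    {"fingers":-1,"tx":0.15,"ty":0.06,"tz":0.047,"ax":0,"ay":0,"az":0},
    {"fingers":-1,"tx":0.2,"ty":0.06,"tz":0.047,"ax":0,"ay":0,"az":0},
    {"fingers":-1,"tx":0.24,"ty":0.06,"tz":0.047,"ax":0,"ay":0,"az":0}
  ]
}}

```text
time_s: 3.07
tcp_pos: [0.441, -0.0375, 0.0601]
ee_rot: [[0.002, 0.178, 0.984], [0.0, 0.984, -0.178], [-1.0, 0.001, 0.001]]
wrist_force: [0.4, -0.1, -0.6]
gripper_width: 1.002
```

```bash
python3 go.py -112 43 45 0; python3 - <<'E'
from h import *
p=viewer.capture('side');save(p,'s2.png',(210,110,410,260),4)
E
```

```text
target [ 0.4504 -0.038   0.045 ] t [0.0201 0.0016 0.0124] a [ 0.001   0.0005 -0.0002]
t 3.0667 bed xy [-121.2871   41.7949] z 60.05405806439074 yaw 0.17300854772253502 F bed 0.41875435800473854 -0.010080006724351595 -0.5700456124940235
```

View pics/s2.png

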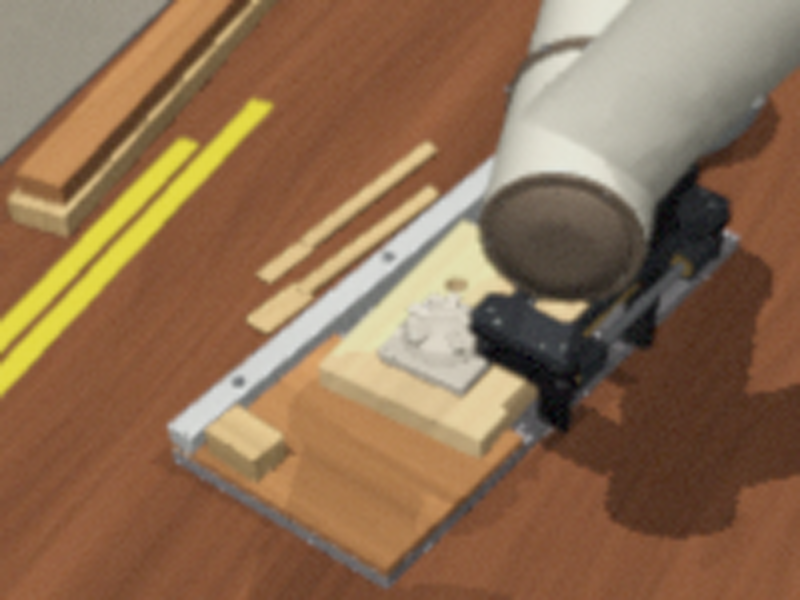

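The fingers stand beside the near edge at crop (555,410), clear of the board. Now I lower and start the push.

Call:
{"name": "play_rows", "arguments": {
  "commands": [
    {"fingers":-1,"tx":0.01,"ty":0.001,"tz":0.005,"ax":0,"ay":0,"az":0},
    {"fingers":-1,"tx":0.02,"ty":0.001,"tz":0.01,"ax":0,"ay":0,"az":0},
    {"fingers":-1,"tx":0.02,"ty":0.001,"tz":0.015,"ax":0,"ay":0,"az":0},
    {"fingers":-1,"tx":0.02,"ty":0.001,"tz":0.019,"ax":0,"ay":0,"az":0},
    {"fingers":-1,"tx":0.02,"ty":0.001,"tz":0.022,"ax":0,"ay":0,"az":0}
  ]
}}

```text
time_s: 3.53
tcp_pos: [0.4585, -0.0403, 0.0486]
ee_rot: [[0.005, 0.179, 0.984], [0.001, 0.984, -0.179], [-1.0, 0.002, 0.005]]
wrist_force: [0.1, 0.6, 0.5]
gripper_width: 1.003
```

```bash
python3 go.py -85 43 45 0
```

```text
target [ 0.477  -0.0429  0.045 ] t [0.0049 0.001  0.0248] a [ 0.0006  0.0014 -0.0006]
t 3.5333 bed xy [-103.598    42.2254] z 48.59148539675806 yaw 0.10171579738301954 F bed 0.012196818480851454 0.6472829460088625 0.4936583829965767
```

Call:
{"name": "play_rows", "arguments": {
  "commands": [
    {"fingers":-1,"tx":0.004,"ty":0,"tz":0.003,"ax":0,"ay":0,"az":0},
    {"fingers":-1,"tx":0.004,"ty":0,"tz":0.006,"ax":0,"ay":0,"az":0},
    {"fingers":-1,"tx":0.004,"ty":0,"tz":0.009,"ax":0,"ay":0,"az":0},
    {"fingers":-1,"tx":0.004,"ty":0,"tz":0.012,"ax":0,"ay":0,"az":0},
    {"fingers":-1,"tx":0.004,"ty":0,"tz":0.014,"ax":0,"ay":0,"az":0}
  ]
}}

```text
time_s: 3.95
tcp_pos: [0.4664, -0.0425, 0.0436]
ee_rot: [[-0.001, 0.179, 0.984], [-0.0, 0.984, -0.179], [-1.0, -0.0, -0.001]]
wrist_force: [-2.3, 0.7, 0.8]
gripper_width: 1.0
```

```bash
python3 go.py -85 43 45 0
```

```text
target [ 0.477  -0.0429  0.045 ] t [-0.0018  0.002   0.0139] a [ 0.0006 -0.0004  0.0001]
t 3.95 bed xy [-95.4144  41.5156] z 43.63358483015342 yaw 0.10476301990381837 F bed -2.344371580120086 0.2608500539507244 0.7816611603030372
```

Call:
{"name": "play_rows", "arguments": {
  "commands": [
    {"fingers":-1,"tx":0,"ty":0,"tz":0.003,"ax":0,"ay":0,"az":0},
    {"fingers":-1,"tx":0,"ty":0,"tz":0.006,"ax":0,"ay":0,"az":0},
    {"fingers":-1,"tx":0,"ty":0,"tz":0.009,"ax":0,"ay":0,"az":0},
    {"fingers":-1,"tx":0,"ty":0,"tz":0.012,"ax":0,"ay":0,"az":0},
    {"fingers":-1,"tx":0,"ty":0,"tz":0.015,"ax":0,"ay":0,"az":0}
  ]
}}

```text
time_s: 4.37
tcp_pos: [0.4781, -0.0443, 0.0435]
ee_rot: [[-0.0, 0.179, 0.984], [0.0, 0.984, -0.179], [-1.0, 0.0, -0.0]]
wrist_force: [-1.7, 1.5, -0.4]
gripper_width: 1.002
```

```bash
python3 go.py -75 43 44 0;python3 - <<'E'
from h import *
p=viewer.capture('top');save(p,'t2.png',(260,120,460,270),4)
E
```

```text
target [ 0.4868 -0.0447  0.044 ] t [-0.0007  0.0015  0.0116] a [ 0.0006 -0.0001 -0.    ]
t 4.3667 bed xy [-83.6649  41.838 ] z 43.47905961689745 yaw 0.10434498509901279 F bed -1.934604468875375 1.1987804131721875 -0.36399879751911457
```

View pics/t2.png

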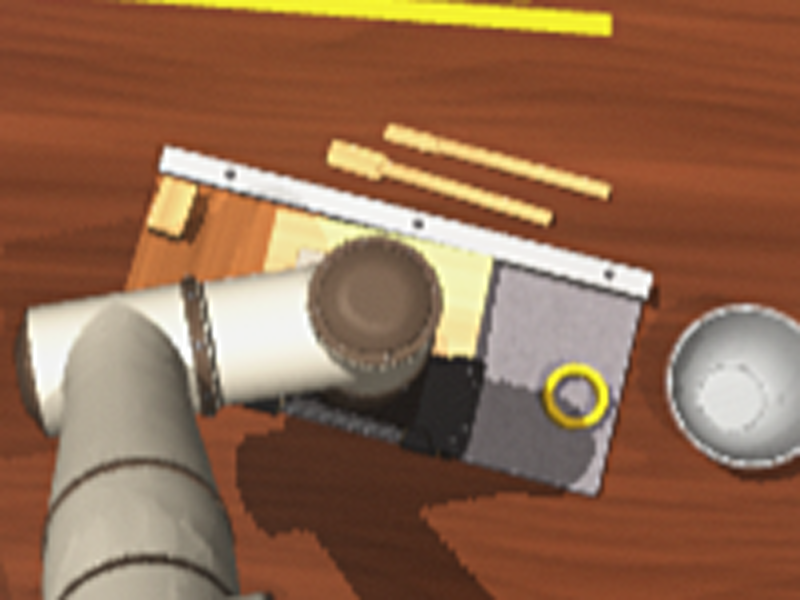

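The board's far edge, crop (275,207) to (494,260), is now parallel to the fence and a few mm short of it. I'll creep until the force rises.

Call:
{"name": "play_rows", "arguments": {
  "commands": [
    {"fingers":-1,"tx":0,"ty":0,"tz":0.0015,"ax":0,"ay":0,"az":0},
    {"fingers":-1,"tx":0,"ty":0,"tz":0.003,"ax":0,"ay":0,"az":0},
    {"fingers":-1,"tx":0,"ty":0,"tz":0.0045,"ax":0,"ay":0,"az":0},
    {"fingers":-1,"tx":0,"ty":0,"tz":0.006,"ax":0,"ay":0,"az":0}
  ]
}}

```text
time_s: 4.75
tcp_pos: [0.4824, -0.0452, 0.0435]
ee_rot: [[-0.0, 0.179, 0.984], [0.0, 0.984, -0.179], [-1.0, -0.0, -0.0]]
wrist_force: [-1.2, -0.1, -0.9]
gripper_width: 0.995
```

Call:
{"name": "play_rows", "arguments": {
  "commands": [
    {"fingers":-1,"tx":0,"ty":0,"tz":0.001,"ax":0,"ay":0,"az":0},
    {"fingers":-1,"tx":0,"ty":0,"tz":0.002,"ax":0,"ay":0,"az":0}
  ]
}}

```text
time_s: 4.92
tcp_pos: [0.4836, -0.0454, 0.0435]
ee_rot: [[-0.001, 0.179, 0.984], [0.0, 0.984, -0.179], [-1.0, -0.0, -0.001]]
wrist_force: [-2.8, 2.1, 1.1]
gripper_width: 1.003
```

Call:
{"name": "play_rows", "arguments": {
  "commands": [
    {"fingers":-1,"tx":0,"ty":0,"tz":0.001,"ax":0,"ay":0,"az":0},
    {"fingers":-1,"tx":0,"ty":0,"tz":0.002,"ax":0,"ay":0,"az":0}
  ]
}}

```text
time_s: 5.08
tcp_pos: [0.4837, -0.0458, 0.0433]
ee_rot: [[-0.004, 0.18, 0.984], [-0.0, 0.984, -0.18], [-1.0, -0.001, -0.003]]
wrist_force: [-5.6, 3.1, 2.5]
gripper_width: 0.996
```

Call:
{"name": "play_rows", "arguments": {
  "commands": [
    {"fingers":-1,"tx":0,"ty":0,"tz":0.001,"ax":0,"ay":0,"az":0},
    {"fingers":-1,"tx":0,"ty":0,"tz":0.002,"ax":0,"ay":0,"az":0}
  ]
}}

```text
time_s: 5.25
tcp_pos: [0.4838, -0.0461, 0.0431]
ee_rot: [[-0.006, 0.18, 0.984], [-0.0, 0.984, -0.18], [-1.0, -0.001, -0.006]]
wrist_force: [-8.8, 4.5, 3.9]
gripper_width: 1.003
```

Fence contact: the arm stalled at x 0.4837 with about 10 N. I'll back off, rise and turn for the y push.

Call:
{"name": "play_rows", "arguments": {
  "commands": [
    {"fingers":-1,"tx":0,"ty":0,"tz":-0.01,"ax":0,"ay":0,"az":0},
    {"fingers":-1,"tx":0,"ty":0,"tz":-0.03,"ax":0,"ay":0,"az":0},
    {"fingers":-1,"tx":-0.03,"ty":0,"tz":-0.04,"ax":0,"ay":0,"az":0},
    {"fingers":-1,"tx":-0.08,"ty":0.0,"tz":-0.04,"ax":0,"ay":0,"az":0},
    {"fingers":-1,"tx":-0.13,"ty":0.0,"tz":-0.04,"ax":0,"ay":0,"az":0}
  ]
}}

```text
time_s: 5.67
tcp_pos: [0.4568, -0.0408, 0.1419]
ee_rot: [[-0.001, 0.178, 0.984], [-0.001, 0.984, -0.178], [-1.0, -0.001, -0.0]]
wrist_force: [2.2, -0.1, -0.4]
gripper_width: 1.0
```

```bash
python3 go.py -4 165 130 90; python3 - <<'E'
from go import *
p=viewer.capture('top')
for k in('relief','offcut'):
  for d in spotter.find_in(k,p)[:2]:
    X=atz(p,d['uv'],{'relief':.055,'offcut':.04}[k]);print(k,d['score'],d['uv'],rel(bed,[X[0],X[1],0])[0])
E
```

```text
target [0.5787 0.0624 0.13  ] t [0.0156 0.1645 0.1353] a [-0.4993 -0.0004  0.0001]
t 5.6667 bed xy [-105.219    41.4154] z 141.88616765471536 yaw 0.13004688131268297 F bed 2.160963340529196 0.33189002196711065 -0.44843144791411904
relief 0.62 [387.1, 193.1] [ 29.1323 -66.2219]
relief 0.3 [380.5, 159.6] [132.8826 -19.9516]
offcut 0.64 [374.1, 185.5] [ 47.0828 -20.8204]
offcut 0.46 [300.2, 169.1] [ 38.8603 225.9409]
```

Call:
{"name": "play_rows", "arguments": {
  "commands": [
    {"fingers":-1,"tx":0,"ty":0.04,"tz":0.03,"ax":-0.04,"ay":0,"az":0},
    {"fingers":-1,"tx":0,"ty":0.07,"tz":0.06,"ax":-0.08,"ay":0,"az":0},
    {"fingers":-1,"tx":0,"ty":0.1,"tz":0.09,"ax":-0.12,"ay":0,"az":0},
    {"fingers":-1,"tx":0,"ty":0.13,"tz":0.11,"ax":-0.16,"ay":0,"az":0},
    {"fingers":-1,"tx":0,"ty":0.165,"tz":0.135,"ax":-0.2,"ay":0,"az":0}
  ]
}}

```text
time_s: 6.23
tcp_pos: [0.5795, 0.0635, 0.1398]
ee_rot: [[-0.001, -0.435, 0.9], [-0.0, 0.9, 0.435], [-1.0, 0.0, -0.001]]
wrist_force: [-0.3, 0.1, 0.7]
gripper_width: 0.999
```

Call:
{"name": "play_rows", "arguments": {
  "commands": [
    {"fingers":-1,"tx":0,"ty":0,"tz":0,"ax":-0.3,"ay":0,"az":0},
    {"fingers":-1,"tx":0,"ty":0,"tz":0,"ax":-0.3,"ay":0,"az":0},
    {"fingers":-1,"tx":0,"ty":0,"tz":0,"ax":-0.3,"ay":0,"az":0},
    {"fingers":-1,"tx":0,"ty":0,"tz":0,"ax":-0.3,"ay":0,"az":0},
    {"fingers":-1,"tx":0,"ty":0,"tz":0,"ax":-0.3,"ay":0,"az":0}
  ]
}}

```text
time_s: 6.65
tcp_pos: [0.579, 0.0629, 0.1397]
ee_rot: [[-0.001, -0.88, 0.475], [-0.0, 0.475, 0.88], [-1.0, 0.0, -0.001]]
wrist_force: [-0.0, 0.3, 0.1]
gripper_width: 1.0
```

Call:
{"name": "play_rows", "arguments": {
  "commands": [
    {"fingers":-1,"tx":0,"ty":0,"tz":0,"ax":-0.1,"ay":0,"az":0},
    {"fingers":-1,"tx":0,"ty":0,"tz":0,"ax":-0.1,"ay":0,"az":0},
    {"fingers":-1,"tx":0,"ty":0,"tz":0,"ax":-0.1,"ay":0,"az":0}
  ]
}}

```text
time_s: 6.9
tcp_pos: [0.579, 0.0629, 0.1398]
ee_rot: [[-0.0, -0.984, 0.18], [-0.0, 0.18, 0.984], [-1.0, 0.0, -0.0]]
wrist_force: [-0.2, -0.3, -1.0]
gripper_width: 1.0
```

```bash
python3 go.py -4 165 60 90; python3 - <<'E'
from go import *
p=viewer.capture('side');save(p,'s3.png',(210,110,410,260),4)
E
```

```text
target [0.5787 0.0624 0.06  ] t [ 0.1064  0.0003 -0.0006] a [ 0.0001 -0.0001 -0.0001]
t 6.9 bed xy [ -3.719  165.5109] z 139.80855220304295 yaw 90.00980872214674 F bed -0.09461269226382013 -0.36758450029006784 -1.017497538315392
```

View pics/s3.png

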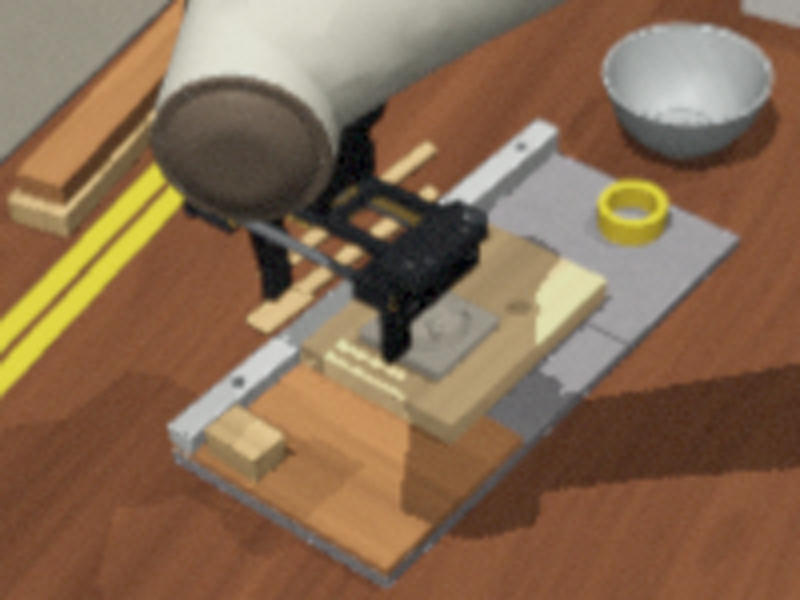

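```bash
python3 - <<'E'
from go import *
p=viewer.capture('side')
s=lambda x,y:np.array([(x+.5)/4-.5+210,(y+.5)/4-.5+110])
for n,q in dict(nearPY=(450,427),farPY=(303,355),nearMY=(607,283),hole=(520,307)).items():
    X=atz(p,s(*q),.038);print(n,rel(bed,[X[0],X[1],0])[0])
E
python3 go.py -8 166 46 90
```

```text
nearPY [-66.158  131.6513]
farPY [ 55.4362 137.5692]
nearMY [-68.5334 -46.7264]
hole [-34.2576  10.097 ]
target [0.5749 0.0642 0.046 ] t [0.1253 0.0056 0.0007] a [-0.0017 -0.0002 -0.0002]
t 7.0 bed xy [ -3.782  165.5041] z 139.95890790375293 yaw 89.68959922051639 F bed 0.007993068295630816 -0.0027214710911533974 -0.2448476882548934
```

Call:
{"name": "play_rows", "arguments": {
  "commands": [
    {"fingers":-1,"tx":0.03,"ty":0.0055,"tz":0,"ax":0,"ay":0,"az":0},
    {"fingers":-1,"tx":0.07,"ty":0.0055,"tz":0,"ax":0,"ay":0,"az":0},
    {"fingers":-1,"tx":0.1,"ty":0.0055,"tz":0,"ax":0,"ay":0,"az":0},
    {"fingers":-1,"tx":0.12,"ty":0.0055,"tz":0,"ax":0,"ay":0,"az":0},
    {"fingers":-1,"tx":0.126,"ty":0.0055,"tz":0,"ax":0,"ay":0,"az":0}
  ]
}}

```text
time_s: 7.42
tcp_pos: [0.573, 0.063, 0.0431]
ee_rot: [[-0.006, -0.982, 0.188], [-0.002, 0.188, 0.982], [-1.0, 0.005, -0.003]]
wrist_force: [-0.5, 0.5, 0.7]
gripper_width: 1.005
```

Call:
{"name": "play_rows", "arguments": {
  "commands": [
    {"fingers":-1,"tx":0,"ty":0,"tz":-0.003,"ax":0,"ay":0,"az":0},
    {"fingers":-1,"tx":0.001,"ty":0,"tz":-0.006,"ax":0,"ay":0,"az":0},
    {"fingers":-1,"tx":0.001,"ty":0,"tz":-0.01,"ax":0,"ay":0,"az":0},
    {"fingers":-1,"tx":0.001,"ty":0,"tz":-0.013,"ax":0,"ay":0,"az":0},
    {"fingers":-1,"tx":0.001,"ty":0,"tz":-0.016,"ax":0,"ay":0,"az":0}
  ]
}}

```text
time_s: 7.83
tcp_pos: [0.5733, 0.0518, 0.0469]
ee_rot: [[0.002, -0.983, 0.186], [0.001, 0.186, 0.983], [-1.0, -0.002, 0.001]]
wrist_force: [-0.3, 0.0, -1.1]
gripper_width: 1.0
```

```bash
python3 go.py -8 100 43 90
```

```text
target [ 0.563  -0.0008  0.043 ] t [ 0.0052  0.0005 -0.0715] a [-0.0017  0.0003  0.0006]
t 7.8333 bed xy [ -7.3693 153.6025] z 46.92919749306435 yaw 89.7029773487399 F bed -0.2877578898676463 -0.052076331474147836 -1.1393203409370423
```

Call:
{"name": "play_rows", "arguments": {
  "commands": [
    {"fingers":-1,"tx":0.004,"ty":0,"tz":-0.003,"ax":0,"ay":0,"az":0},
    {"fingers":-1,"tx":0.004,"ty":0,"tz":-0.006,"ax":0,"ay":0,"az":0},
    {"fingers":-1,"tx":0.004,"ty":0,"tz":-0.01,"ax":0,"ay":0,"az":0},
    {"fingers":-1,"tx":0.004,"ty":0,"tz":-0.013,"ax":0,"ay":0,"az":0},
    {"fingers":-1,"tx":0.004,"ty":0,"tz":-0.016,"ax":0,"ay":0,"az":0}
  ]
}}

```text
time_s: 8.25
tcp_pos: [0.5706, 0.04, 0.0429]
ee_rot: [[0.0, -0.983, 0.185], [-0.0, 0.185, 0.983], [-1.0, -0.0, 0.0]]
wrist_force: [-0.8, 0.5, -0.0]
gripper_width: 0.996
```

```bash
python3 go.py -8 100 43 90
```

```text
target [ 0.563  -0.0008  0.043 ] t [-0.0001 -0.0002 -0.0552] a [-0.0015  0.      0.    ]
t 8.25 bed xy [ -7.915  141.4247] z 42.90609322358193 yaw 89.72203470893196 F bed -0.8952469347321307 0.33130684329908067 -0.0006607421979851194
```

Call:
{"name": "play_rows", "arguments": {
  "commands": [
    {"fingers":-1,"tx":0,"ty":0,"tz":-0.004,"ax":0,"ay":0,"az":0},
    {"fingers":-1,"tx":0,"ty":0,"tz":-0.008,"ax":0,"ay":0,"az":0},
    {"fingers":-1,"tx":0,"ty":0,"tz":-0.012,"ax":0,"ay":0,"az":0},
    {"fingers":-1,"tx":0,"ty":0,"tz":-0.016,"ax":0,"ay":0,"az":0},
    {"fingers":-1,"tx":0,"ty":0,"tz":-0.02,"ax":0,"ay":0,"az":0}
  ]
}}

```text
time_s: 8.67
tcp_pos: [0.5679, 0.0254, 0.0429]
ee_rot: [[0.0, -0.983, 0.185], [0.0, 0.185, 0.983], [-1.0, -0.0, 0.0]]
wrist_force: [0.2, 0.9, -0.1]
gripper_width: 1.0
```

Call:
{"name": "play_rows", "arguments": {
  "commands": [
    {"fingers":-1,"tx":0,"ty":0,"tz":-0.004,"ax":0,"ay":0,"az":0},
    {"fingers":-1,"tx":0,"ty":0,"tz":-0.008,"ax":0,"ay":0,"az":0},
    {"fingers":-1,"tx":0,"ty":0,"tz":-0.011,"ax":0,"ay":0,"az":0},
    {"fingers":-1,"tx":0,"ty":0,"tz":-0.014,"ax":0,"ay":0,"az":0},
    {"fingers":-1,"tx":0,"ty":0,"tz":-0.017,"ax":0,"ay":0,"az":0}
  ]
}}

```text
time_s: 9.08
tcp_pos: [0.5655, 0.0128, 0.0429]
ee_rot: [[0.0, -0.983, 0.185], [0.0, 0.185, 0.983], [-1.0, -0.0, 0.0]]
wrist_force: [0.9, 0.9, 0.0]
gripper_width: 1.002
```

```bash
python3 go.py -8 100 43 90; python3 - <<'E'
from go import *
p=viewer.capture('side');save(p,'s4.png',(210,110,410,260),4)
E
```

```text
target [ 0.563  -0.0008  0.043 ] t [-0.0001 -0.0001 -0.0183] a [-0.0015  0.      0.0001]
t 9.0833 bed xy [ -8.0038 113.7413] z 42.93268127583486 yaw 89.72290405142995 F bed 0.6877052053951941 1.0752418723673693 0.040755106850982464
```

View pics/s4.png

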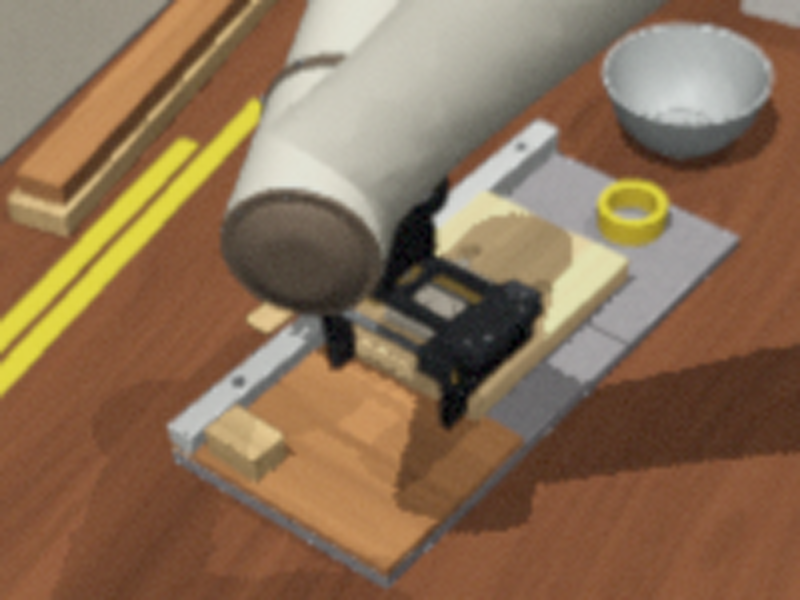

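The board is sliding straight along the fence, pushed by both fingers at its +y edge (crop (455,400) and (335,350)). About 14 mm remains.

Call:
{"name": "play_rows", "arguments": {
  "commands": [
    {"fingers":-1,"tx":0,"ty":0,"tz":-0.003,"ax":0,"ay":0,"az":0},
    {"fingers":-1,"tx":0,"ty":0,"tz":-0.005,"ax":0,"ay":0,"az":0},
    {"fingers":-1,"tx":0,"ty":0,"tz":-0.007,"ax":0,"ay":0,"az":0},
    {"fingers":-1,"tx":0,"ty":0,"tz":-0.009,"ax":0,"ay":0,"az":0},
    {"fingers":-1,"tx":0,"ty":0,"tz":-0.011,"ax":0,"ay":0,"az":0}
  ]
}}

```text
time_s: 9.55
tcp_pos: [0.5635, 0.0044, 0.0427]
ee_rot: [[-0.001, -0.983, 0.185], [-0.0, 0.185, 0.983], [-1.0, 0.001, -0.001]]
wrist_force: [-0.8, -0.2, 0.4]
gripper_width: 0.997
```

Call:
{"name": "play_rows", "arguments": {
  "commands": [
    {"fingers":-1,"tx":0,"ty":0,"tz":-0.001,"ax":0,"ay":0,"az":0},
    {"fingers":-1,"tx":0,"ty":0,"tz":-0.002,"ax":0,"ay":0,"az":0},
    {"fingers":-1,"tx":0,"ty":0,"tz":-0.003,"ax":0,"ay":0,"az":0},
    {"fingers":-1,"tx":0,"ty":0,"tz":-0.004,"ax":0,"ay":0,"az":0}
  ]
}}

```text
time_s: 9.88
tcp_pos: [0.5631, 0.0017, 0.0428]
ee_rot: [[-0.0, -0.983, 0.186], [-0.0, 0.186, 0.983], [-1.0, 0.0, -0.0]]
wrist_force: [0.5, -0.3, 0.4]
gripper_width: 1.0
```

Call:
{"name": "play_rows", "arguments": {
  "commands": [
    {"fingers":-1,"tx":0,"ty":0,"tz":-0.001,"ax":0,"ay":0,"az":0},
    {"fingers":-1,"tx":0,"ty":0,"tz":-0.002,"ax":0,"ay":0,"az":0},
    {"fingers":-1,"tx":0,"ty":0,"tz":-0.002,"ax":0,"ay":0,"az":0}
  ]
}}

```text
time_s: 10.13
tcp_pos: [0.563, 0.0006, 0.0428]
ee_rot: [[0.0, -0.983, 0.186], [0.0, 0.186, 0.983], [-1.0, 0.0, 0.0]]
wrist_force: [-0.9, 0.7, 0.3]
gripper_width: 1.0
```

```bash
python3 go.py -8 100 43 90; python3 - <<'E'
from go import *
p=viewer.capture('side');save(p,'s5.png',(250,130,400,230),5)
E
```

```text
target [ 0.563  -0.0008  0.043 ] t [-0.0003 -0.0003 -0.0018] a [-0.0016  0.0001 -0.    ]
t 10.1333 bed xy [ -8.2224 101.3328] z 42.8115752757112 yaw 89.7050446155747 F bed -1.000541908000032 0.5512503140456387 0.2929773890544976
```

View pics/s5.png

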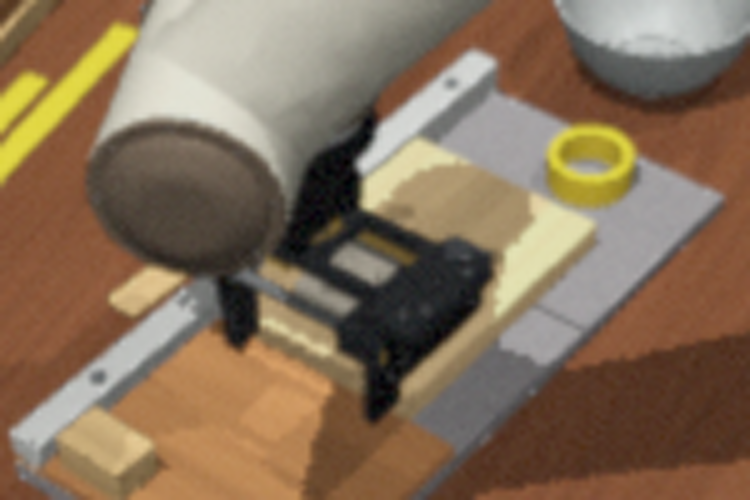

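The board is still up, with its edge at about y +92. Both +y bottom corners are near the step edge, so I continue slowly.

Call:
{"name": "play_rows", "arguments": {
  "commands": [
    {"fingers":-1,"tx":0,"ty":0,"tz":-0.001,"ax":0,"ay":0,"az":0},
    {"fingers":-1,"tx":0,"ty":0,"tz":-0.002,"ax":0,"ay":0,"az":0},
    {"fingers":-1,"tx":0,"ty":0,"tz":-0.002,"ax":0,"ay":0,"az":0}
  ]
}}

```text
time_s: 10.43
tcp_pos: [0.5629, -0.0003, 0.0428]
ee_rot: [[0.001, -0.983, 0.186], [0.001, 0.186, 0.983], [-1.0, -0.0, 0.001]]
wrist_force: [0.3, 5.5, -0.6]
gripper_width: 1.0
```

Call:
{"name": "play_rows", "arguments": {
  "commands": [
    {"fingers":-1,"tx":0,"ty":0,"tz":-0.001,"ax":0,"ay":0,"az":0},
    {"fingers":-1,"tx":0,"ty":0,"tz":-0.002,"ax":0,"ay":0,"az":0},
    {"fingers":-1,"tx":0,"ty":0,"tz":-0.002,"ax":0,"ay":0,"az":0}
  ]
}}

```text
time_s: 10.68
tcp_pos: [0.5629, -0.0005, 0.0429]
ee_rot: [[0.002, -0.983, 0.186], [0.003, 0.186, 0.983], [-1.0, -0.001, 0.003]]
wrist_force: [-1.8, 9.9, 0.3]
gripper_width: 0.995
```

```bash
python3 go.py -8 100 43 90
```

```text
target [ 0.563  -0.0008  0.043 ] t [-0.0002 -0.0002 -0.0003] a [-0.0018  0.0009  0.0004]
t 10.6833 bed xy [ -8.1257 100.2004] z 42.866820369314866 yaw 89.68290744769963 F bed -3.599190312914543 9.426982155790572 0.32649659934378095
```

Stalled at about 10 N with the edge around y +90: the holes have caught on the pins. I'll release and look.

Call:
{"name": "play_rows", "arguments": {
  "commands": [
    {"fingers":-1,"tx":0,"ty":0,"tz":0.005,"ax":0,"ay":0,"az":0},
    {"fingers":-1,"tx":0,"ty":0,"tz":0.03,"ax":0,"ay":0,"az":0},
    {"fingers":-1,"tx":-0.05,"ty":0,"tz":0.04,"ax":0,"ay":0,"az":0},
    {"fingers":-1,"tx":-0.1,"ty":0,"tz":0.05,"ax":0,"ay":0,"az":0},
    {"fingers":-1,"tx":-0.15,"ty":0,"tz":0.05,"ax":0,"ay":0,"az":0}
  ]
}}

```text
time_s: 11.1
tcp_pos: [0.5694, 0.0348, 0.1562]
ee_rot: [[-0.002, -0.983, 0.183], [-0.002, 0.183, 0.983], [-1.0, 0.001, -0.002]]
wrist_force: [1.8, -0.7, -0.0]
gripper_width: 0.997
```

Call:
{"name": "play_rows", "arguments": {
  "commands": [
    {"fingers":-1,"tx":-0.05,"ty":0,"tz":0.05,"ax":0,"ay":0,"az":0},
    {"fingers":-1,"tx":-0.08,"ty":0,"tz":0.1,"ax":0,"ay":0,"az":0},
    {"fingers":-1,"tx":-0.08,"ty":0,"tz":0.15,"ax":0,"ay":0,"az":0},
    {"fingers":-1,"tx":-0.08,"ty":0,"tz":0.2,"ax":0,"ay":0,"az":0},
    {"fingers":-1,"tx":-0.08,"ty":0,"tz":0.25,"ax":0,"ay":0,"az":0}
  ]
}}

```text
time_s: 11.52
tcp_pos: [0.6047, 0.2199, 0.217]
ee_rot: [[0.002, -0.983, 0.186], [0.001, 0.186, 0.983], [-1.0, -0.002, 0.001]]
wrist_force: [0.9, -0.1, -0.6]
gripper_width: 0.998
```

```bash
python3 go.py -8 100 200 90; python3 - <<'E'
from go import *
p=viewer.capture('side');save(p,'s6.png',(250,130,400,230),5)
p=viewer.capture('top');save(p,'t6.png',(270,140,430,250),5)
E
```

```text
target [ 0.563  -0.0008  0.2   ] t [ 0.0224  0.0001 -0.2994] a [-0.0016  0.0003  0.0007]
t 11.5167 bed xy [ -6.8364 324.5596] z 217.02562845223034 yaw 89.71179831336977 F bed 0.905225638353116 0.03674362538576045 -0.5637641520971708
```

View pics/s6.png

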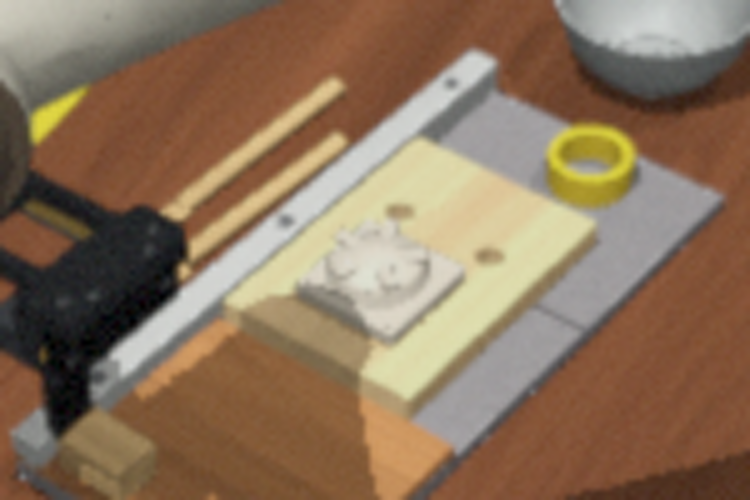

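View pics/t6.png

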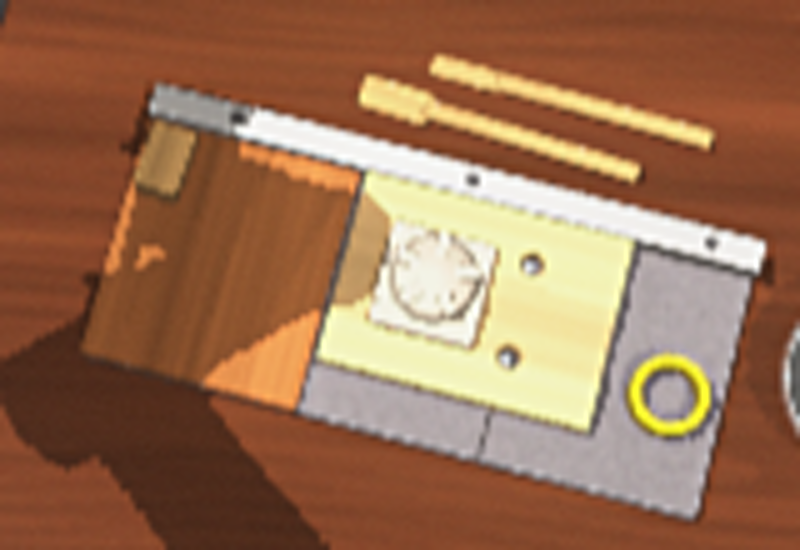

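```bash
python3 - <<'E'
from go import *
T=viewer.capture('top');S=viewer.capture('side')
def tri(a,b):
    o1,d1=ray(T,a);o2,d2=ray(S,b);k=np.linalg.lstsq(np.c_[d1,-d2],o2-o1,rcond=None)[0]
    A,B=o1+k[0]*d1,o2+k[1]*d2;X=(A+B)/2;return rel(bed,[X[0],X[1],0])[0],X[2]*1e3,np.linalg.norm(A-B)*1e3
f=lambda q,s,u,v:np.array([(q[0]+.5)/s-.5+u,(q[1]+.5)/s-.5+v])
print('start (38)')
for n,a,b in [('f-',(488,265),(465,222)),('n-',(465,422),(617,290)),('n+',(240,382),(480,440)),('f+',(268,226),(322,372)),('hf',(405,292),(457,286)),('hn',(392,367),(533,317)),('bed n-',(600,493),(738,240)),('step n+',(105,362),(388,570)),('step edge',(280,408),(522,438))]:
    print(n,*tri(f(a,4,260,120),f(b,4,210,110)))
print('now (30 wanted)')
for n,a,b in [('f-',(637,241),(418,138)),('n-',(592,432),(597,230)),('n+',(315,362),(406,400)),('f+',(362,171),(225,300)),('hf',(531,264),(400,212)),('hn',(508,357),(489,256)),('bed n-',(697,520),(722,200))]:
    print(n,*tri(f(a,5,270,140),f(b,5,250,130)))
E
```

```text
start (38)
f- [ 54.8476 -44.9399] 32.74966785692507 1.3442110973773733
n- [-73.4379 -56.9032] 25.908273540837413 4.544387152123215
n+ [-89.7603 126.278 ] 35.016876033665156 5.024096061390038
f+ [ 40.3524 136.6781] 30.128288120734926 0.7714591199349489
hf [15.5033 15.3813] 34.22777524729687 2.356831221226147
hn [-47.6383  10.7541] 35.91104586457605 2.8671787596295957
bed n- [ -98.79   -178.9978] 1.9899816437494722 1.7468681669935437
step n+ [-99.7646 237.5248] 16.803137065026785 2.694878007348158
step edge [-98.014   90.4761] 12.257849191511516 5.0590417169729065
now (30 wanted)
f- [ 64.6651 -95.4581] 24.370604459753643 3.0077441415223527
n- [-64.8687 -96.1593] 18.440176728453107 4.190761843920643
n+ [-66.9367  89.1539] 28.2433581068226 6.900906314920012
f+ [61.5593 90.298 ] 31.762979731114307 1.444999942431436
hf [ 30.5177 -31.6726] 27.794928273624787 2.547452920499857
hn [-33.2608 -31.581 ] 27.78641858457315 3.1924089295156164
bed n- [-100.9037 -176.7312] 4.368066090772615 4.1626626372288555
```

```bash
python3 - <<'E'
from go import *
p=viewer.capture('side')
f=lambda q:np.array([(q[0]+.5)/5-.5+250,(q[1]+.5)/5-.5+130])
# side-only fit to current picture: bed near -y corner, scribe end, step-edge near; board corners at trial heights
c={'S':p};B=[('S',f((722,200)),(-100,-175,12)),('S',f((453,447)),(-100,93,20)),('S',f((587,328)),(-100,-30,12)),('S',f((497,66)),(65,-175,35))]
a,ra=fit(c,B,[.55,-.1,-.18]);print(a,ra)
cs,sn=np.cos(a[2]),np.sin(a[2])
W=lambda x,y,z:[a[0]+(cs*x-sn*y)/1e3,a[1]+(sn*x+cs*y)/1e3,z/1e3]
box=(280,145,380,220);s=8
im=cv2.resize(p['image'][145:220,280:380,::-1],None,fx=s,fy=s,interpolation=cv2.INTER_CUBIC)
for z,col in((30,(0,0,255)),(38,(255,0,0)),(12,(0,160,0))):
    q=proj(p,[W(x,y,z) for x,y in((65,-90),(-65,-90),(-65,90),(65,90))]);q=((q-[280,145]+.5)*s-.5).round().astype(int)
    cv2.polylines(im,[q.reshape(-1,1,2)],True,col,1)
cv2.imwrite('pics/s7.png',im)
E
```

```text
[ 0.5523 -0.0968 -0.1881] [[ 0.2592 -0.5652]
 [ 0.1722  0.2353]
 [-0.5574  0.7906]
 [ 0.0744 -0.6271]]
```

View pics/s7.png

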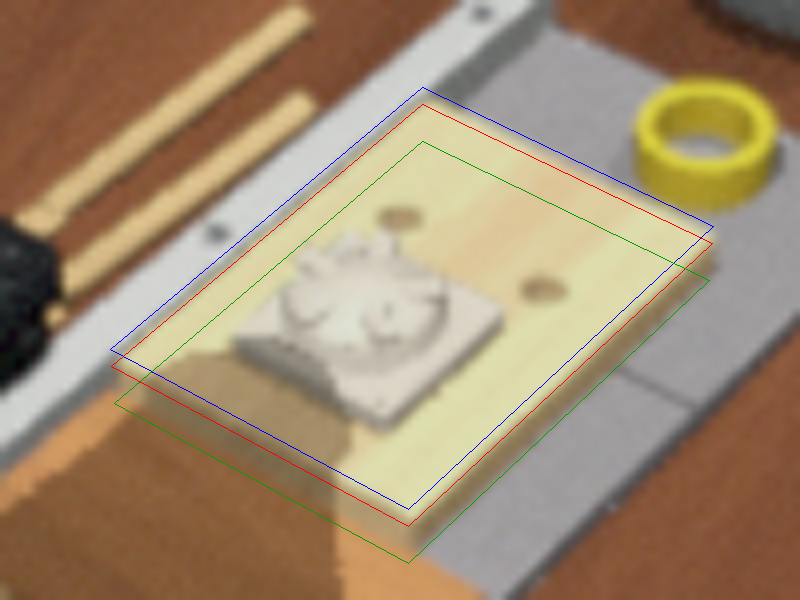

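The overlay agrees with the seated outline: the top face follows the 30 mm line (red) and not the 38 mm one, to within about 1 px. Both pin tips show in the holes, and tape and offcut have not moved. The arm is clear, so I hand in.

```bash
python3 -c "
from station import job; print(job.finish_job())"
```

```text
the job is handed in; nothing more can be done
None
```

The board now sits over both pins and, as far as the pictures can show, flat in the nest; the job is handed in, at about 12 s of the 58 s.

I pushed it with both open fingertips, first by its near long edge until it lay flat against the fence. Then I pushed it by its +y edge along the fence until it stopped on the pins. The wrist force stayed at about 10 N in every reading. I then backed straight off and moved well clear. The fingers only worked at the edges and the gripper body passed above the foam relief.

**What agreed:**
- Both pin tips show in the holes.
- The hole centres measured within about 2 mm of the pin positions.
- Most corner and hole heights had dropped 6 to 8 mm, against the 8 mm expected.
- The seated outline, drawn over the side picture, matches the board to within about 1 pixel.
- The tape, offcut and spatulas, and the part of the bowl in view, look unmoved in the last pictures.

**What did not agree:**
- The far +y corner's triangulated height came out about 2 mm higher than at the start, instead of lower. I put that down to a poor pixel reading there.
- Absolute heights were several mm off, so the pictures cannot rule out a tilt of about 1 mm.
- I did not press on the board to test it.

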